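# Make up a kindling bundle and hold the press shut for banding

### The arm

A 7-joint arm with a two-finger parallel gripper is mounted at the origin on the work surface. World frame = base frame: x ahead of the robot, y to its left, z up, the work surface at z = 0. Lengths are in mm, angles in rad, forces in N, time in s.
With the tool pointing down it reaches from about 400 to 875 mm from the base axis. Payload 4.4 kg.
Tool frame: the origin (TCP) lies at the very end of the fingers, on their centre line; the grasp point (between the pads) lies 19 mm behind it; z points along the fingers, x is the direction in which the jaws open and shut, and the axes are right-handed (so a half turn about z gives the same grasp; the last joint's range is limited). The gripper opens to 85 mm and grips with 20 to 120 N. Pads are 22 mm wide; open, the fingers measure 114 mm over their backs; the gripper's body (76 mm by 85 mm) begins 54 mm behind the grasp point. The pads swing forward as they close: fully open they stand 13 mm farther back than shut.
Start: joints at [-1.185, 0.628, 0.038, 1.517, -0.027, 0.996, -0.02], TCP at [283.76, 584.806, 231.313] pointing down, gripper open.
Joint ranges: [-3.06, 3.06], [-0.37, 2.12], [-1.25, 1.32], [0.18, 2.47], [-1.1, 4.24], [0.23, 1.98], [-2.94, 2.94]. Speed limits (rad/s): [2.57, 2.57, 3.14, 3.14, 3.14, 3.14, 3.14].

### API

Orientations are given as [roll, pitch, yaw] about the fixed x, y, z axes, in that order (R = Rz(yaw) Ry(pitch) Rx(roll)).
In Python, from cell import telemetry, get_image, get_calibration, ctrl gives the robot as it stands. The module is installed in compiled form; this text tells all that it offers.
- The arm moves only by the tool arm_command, never from a script. Its arguments are lists of equal length, an entry for each row: "rot": the turn, a rotation vector about the world's x, y, z in degrees, a list of three; "slide": the shift along the world's x, y, z in mm, a list of three; "gripper": the finger opening in mm, from 0 to 85.4. A call has 1 to 5 rows; each row shifts and turns the pose as measured when the row begins; what a row does not reach is not made up. A row lasts 1/12 s, in which the tool goes at most 41.7 mm and 7.16 degrees, less where a joint would pass 70% of its speed; a pose out of reach is approached as far as the arm can. A call with a gripper value outside its range is refused whole. The fingers move at their own pace and stop on an object; the grip force is fixed at half the most. Time passes only in rows, so rows that do not move let the fingers close. It gives the time, the measured TCP pose, the force and the opening at its end, in the units of the state.
- telemetry.read_state(): the state, without advancing time (a new reading comes with each control period).
- get_image(name): name is "side" or "top"; returns (picture, depth): 420x560x3 uint8, red, green, blue; 420x560 float32, mm along the optical axis (not along the pixel's ray), 0 where there is no reading.
- get_calibration(name): a dict with "fx", "fy", "cx", "cy" (pixels), "D" ([k1, k2, p1, p2, k3] as OpenCV has them; the pictures are not rectified), "xyz" and "attitude" of the camera in the world. Camera axes: x right, y up, looking along -z (the intrinsics and any distortion apply to the point x, -y, -z); pixel columns grow to the right and rows downward; lengths in mm; the calibration is good to about 2 mm. A picture is of the moment at which its call begins. get_calibration takes no time and is no camera call.
- ctrl.finish_job(): hands the job in, once; it reports no verdict.
The state is a dict: "clock": time; "qpos": joint angles; "qd": joint speeds; "tau": joint torques, N m; "eef_pos": TCP position; "tool_rot": TCP orientation; "force": force on the tool from outside, world axes, zero at the start; "torque": the same for the moment, N m; "width": finger opening in mm.
Only numpy, scipy, OpenCV 4.12 (cv2) and the standard library are available. Lean on these libraries where they do the work, as an engineer would, in place of code of your own. Each camera call takes 0.05 s, during which the arm holds its last target.

### The job

Make up the kindling bundle in the bundling press: lay the two loose full-length slats from the bench flat and squarely on the two already lying in the press, edges and ends flush, so that the bundle is four high. Then push the press's spring-return hand lever down past the first two clicks to the third, so that the pad clamps the bundle, and keep it held there for the person who puts the band on: finish while still holding the lever down, without letting go. Leave the short offcut and everything else on the bench where it is.

Things in the scene. Friction and masses are not known exactly. Their poses are not given: they have to be found in the camera images.
- slat_a_mid (a point): Planed softwood kindling slat, 180 x 45 x 18 mm (length, width, thickness), about 70 g. One of the two full-length slats lying loose and flat on the bench, right of the press. The point is its centre, 9 mm above its underside; x axis along the length, y across the width, z through the thickness (up as it lies flat).
- slat_b_mid (a point): Planed softwood kindling slat, 180 x 45 x 18 mm (length, width, thickness), about 70 g. The other loose full-length slat, same size, also flat on the bench. The point is its centre, 9 mm above its underside; x axis along the length, y across the width, z through the thickness (up as it lies flat).
- slat_low_mid (a point): Planed softwood kindling slat, 180 x 45 x 18 mm (length, width, thickness), about 70 g. The lower of the two slats already lying in the press, flat on the bed. The point is its centre, 9 mm above its underside; x axis along the length, y across the width, z through the thickness (up as it lies flat).
- slat_next_mid (a point): Planed softwood kindling slat, 180 x 45 x 18 mm (length, width, thickness), about 70 g. The upper of the two slats already lying in the press, squarely on the lower one. The point is its centre, 9 mm above its underside; x axis along the length, y across the width, z through the thickness (up as it lies flat).
- bed_centre (a point): Centre of the press's bed, on top of its two steel bed bars, 30 mm above the bench: the middle of the bundle's underside. A full bundle is four slats, 72 mm high; their ends overhang the bed. Axes are the press's own: x along the slats in the press, y level, from the bed towards the hand lever, z up.
- press: Green steel bundling press, bolted down; its place and yaw (up to 0.15 rad) vary. Axes as bed_centre; origin under the clamp arm's pivot, 150 mm from the bed's centre along y. Base plate 120 mm wide (x), y from -210 to +135 mm; cheeks 177 mm high, click plunger at lever_pivot 265 mm. At rest the clamp arm stands upright, top 280 mm up, at least 120 mm in y from the pile's middle line.
- lever_pivot (a point): Axis of the hand lever: 230 mm from bed_centre along the press's y, 150 mm above the bench. The lever turns in the press's vertical y-z plane. Axes as bed_centre.
- press_lever (a joint): Hand lever angle, rad: 0 raised (at rest, grip 0.62 rad above level), growing as it is pushed down. Clicks at 0.28 (first), 0.62 (second, level) and 0.90 (third); hard stop at 0.925. The clicks are only felt: a spring always drives it back to 0 unless held. Pushing at the grip takes 5 to 10 N at first, 10 to 16 N at the third click with a full bundle under the pad.
- lever_grip (a point): Middle of the lever's black rubber grip, on its axis: a round sleeve 26 mm across, 104 mm long, running on along the lever. It moves on a circle of 200 mm radius: at lever angle q it lies 200 mm x cos(0.62 - q) along the press's y and 200 mm x sin(0.62 - q) above lever_pivot. Free on both sides: it can be pinched from above (fingers closing along the press's x) or pushed down.
- press_pad (a joint): How far the sprung pad under the clamp arm is pushed in, m: 0 = free. The arm is geared to the lever and swings over and down onto the bundle as the lever goes down; the pad meets a full four-slat bundle at a lever angle of about 0.83 and is in by about 0.018 at the third click.
- offcut: Short offcut, 95 x 45 x 18 mm, same wood as the slats; not for this bundle. Origin under its centre. Leave alone.
- stub: Round bark-covered branch stub standing upright, 64 mm across, 85 mm high. Origin under its centre. Leave alone.
- bundle: A finished bundle, 180 x 45 x 72 mm, with a paper band round its middle. Origin under its centre, x along it. Leave alone.
- bottle: Clear water bottle, 68 mm across, 210 mm high. Origin under its centre. Leave alone.
- band_roll: Roll of paper band, a ring 80 mm across, 34 mm high, lying flat. Origin under its centre. Leave alone.
- mug: White mug, 80 mm across, 85 mm high. Origin under its centre. Leave alone.
- hatchet: Small hatchet lying flat, 350 mm long. Origin near its middle, x along the handle towards the head. Leave alone.

How it is judged (in metres and radians):
On the way, in this order (a step that is already met when the one before it is completed fails the run):
1. both loose slats lie flat and squarely on the two in the press, let go of, with the lever still up (x of slat_a_mid in the frame of bed_centre between -0.008 and 0.008 m and y of slat_a_mid in the frame of bed_centre between -0.008 and 0.008 m and angle between the x axis of each of slat_a_mid, slat_b_mid, slat_low_mid, slat_next_mid and the x axis of bed_centre, either way round below 0.1 rad and angle between each of slat_a_mid, slat_b_mid, slat_low_mid, slat_next_mid's own z axis and vertical below 0.06 rad and x of slat_b_mid in the frame of bed_centre between -0.008 and 0.008 m and y of slat_b_mid in the frame of bed_centre between -0.008 and 0.008 m and x of slat_low_mid in the frame of bed_centre between -0.01 and 0.01 m and y of slat_low_mid in the frame of bed_centre between -0.01 and 0.01 m and x of slat_next_mid in the frame of bed_centre between -0.01 and 0.01 m and y of slat_next_mid in the frame of bed_centre between -0.01 and 0.01 m and z of slat_low_mid in the frame of bed_centre between 0.004 and 0.014 m and z of slat_next_mid in the frame of bed_centre between 0.022 and 0.032 m and ((z of slat_a_mid in the frame of bed_centre between 0.04 and 0.05 m and z of slat_b_mid in the frame of bed_centre between 0.058 and 0.068 m) or (z of slat_b_mid in the frame of bed_centre between 0.04 and 0.05 m and z of slat_a_mid in the frame of bed_centre between 0.058 and 0.068 m)) and contact force between the fingers and slat_a below 0.5 N and contact force between the fingers and slat_b below 0.5 N and value of joint press_lever below 0.15 rad), for 0.2 s.
2. the lever is at the third click with the pad clamping the bundle (value of joint press_lever above 0.86 rad and value of joint press_pad above 0.006 m and contact force between any of the fingers, the arm and press_lever above 3 N), for 0.2 s.
At the end, for the whole second after the job is handed in: The robot holds the lever still at the third click (above 0.86 rad, pushing 3 N or more), the pad in by over 6 mm; four slats flat in the press, the added two within 8 mm of the bed centre each way, the lower two 10 mm, all within 0.10 rad of square, none held (all of step 2 and velocity of joint press_lever between -0.1 and 0.1 rad/s and x of slat_a_mid in the frame of bed_centre between -0.008 and 0.008 m and y of slat_a_mid in the frame of bed_centre between -0.008 and 0.008 m and angle between the x axis of each of slat_a_mid, slat_b_mid, slat_low_mid, slat_next_mid and the x axis of bed_centre, either way round below 0.1 rad and angle between each of slat_a_mid, slat_b_mid, slat_low_mid, slat_next_mid's own z axis and vertical below 0.06 rad and x of slat_b_mid in the frame of bed_centre between -0.008 and 0.008 m and y of slat_b_mid in the frame of bed_centre between -0.008 and 0.008 m and x of slat_low_mid in the frame of bed_centre between -0.01 and 0.01 m and y of slat_low_mid in the frame of bed_centre between -0.01 and 0.01 m and x of slat_next_mid in the frame of bed_centre between -0.01 and 0.01 m and y of slat_next_mid in the frame of bed_centre between -0.01 and 0.01 m and z of slat_low_mid in the frame of bed_centre between 0.004 and 0.014 m and z of slat_next_mid in the frame of bed_centre between 0.022 and 0.032 m and ((z of slat_a_mid in the frame of bed_centre between 0.04 and 0.05 m and z of slat_b_mid in the frame of bed_centre between 0.058 and 0.068 m) or (z of slat_b_mid in the frame of bed_centre between 0.04 and 0.05 m and z of slat_a_mid in the frame of bed_centre between 0.058 and 0.068 m)) and contact force between the fingers and slat_a below 0.5 N and contact force between the fingers and slat_b below 0.5 N); the arm keeps its last pose, push and grip.
It fails at once if anything else on the bench (offcut, stub, finished bundle, bottle, band roll, mug, hatchet) is moved by more than 3 cm (distance of any of offcut, stub, bundle, bottle, band_roll, mug, hatchet from where it was at the start of the episode above 0.03 m).
It also fails if it takes over 72 s, if anything falls off the work surface, if the arm or the gripper's body presses on something with over 40 N, if the wrist force passes 120 N, or if a joint passes its speed limit or range.

## Working session

There is one attempt and no reset: what is moved stays moved. The work goes in short steps, Python scripts to look and compute and a tool call to move; the robot and the scene stay as the last step left them, time stands still between calls to the robot, and variables do not carry over. Pictures are saved under pics/ and viewed, and the job is handed in when it is done.

Besides the shell and the picture viewer there is one more tool, called after ">>>" in YAML: its name, and indented under it one key for each argument. arm_command: Moves the arm, as the interface text tells. Its arguments: {"type":"object","properties":{"rot":{"type":"array"},"slide":{"type":"array"},"gripper":{"type":"array"}},"required":["rot","slide","gripper"]}

```bash
mkdir -p pics; python3 - <<'E'
from cell import telemetry, get_image, get_calibration, ctrl
import cv2, numpy as np
print(telemetry.read_state())
for n in ("side","top"):
    print(n,get_calibration(n))
    p,d=get_image(n); cv2.imwrite(f"pics/{n}0.png",cv2.cvtColor(p,cv2.COLOR_RGB2BGR)); np.save(f"{n}0.npy",d); np.save(f"{n}0rgb.npy",p)
E
```

```text
{'clock': 0.0, 'qpos': array([-1.18477076,  0.62933915,  0.03845106,  1.51836113, -0.02701726,
        0.99630757, -0.01999954]), 'qd': array([ 6.24276643e-05, -4.47799067e-04, -6.81113909e-05, -3.39503202e-04,
        3.31663185e-04, -8.50499883e-04, -7.92891984e-05]), 'tau': array([-2.04979033e-04, -5.63394535e+01,  1.22574572e+00, -1.93450785e+01,
        1.08476565e-02,  1.05165059e-02, -1.24647420e-05]), 'eef_pos': array([283.49723763, 584.22467944, 230.39597585]), 'tool_rot': array([3.14157714e+00, 1.89698316e-03, 1.11895460e+00]), 'force': array([ 0.00600423,  0.41859305, -0.58030234]), 'torque': array([0.00372855, 0.05159884, 0.0575215 ]), 'width': 84.85095927865932}
side {'fx': 401.5349881739323, 'fy': 401.5349881739323, 'cx': 281.2197640844142, 'cy': 210.90716069735674, 'D': array([-0.0473693,  0.       ,  0.       ,  0.       ,  0.       ]), 'xyz': array([  -6.50259157, -792.75279102,  851.59670719]), 'attitude': array([ 9.60820661e-01, -1.47333357e-04, -6.19495396e-01])}
top {'fx': 538.138031941116, 'fy': 538.138031941116, 'cx': 283.9204472735465, 'cy': 201.79251715550288, 'D': array([-0.14456171,  0.        ,  0.        ,  0.        ,  0.        ]), 'xyz': array([ 300.23505458,   -5.43873327, 1760.69268957]), 'attitude': array([ 0.16907908, -0.00916205, -1.5523716 ])}
```

View pics/side0.png

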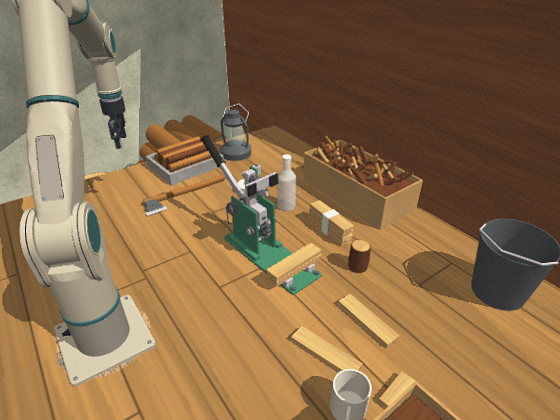

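View pics/top0.png

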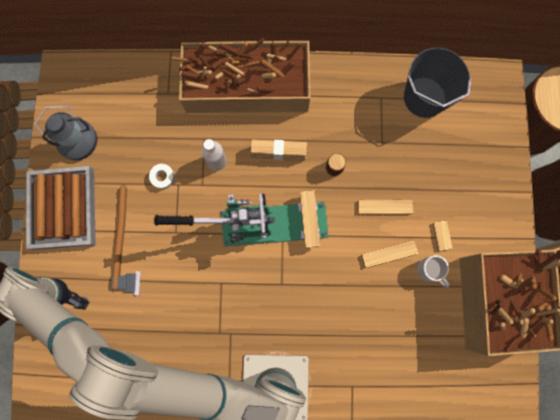

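The top view shows the press with its pile at about (311,218), the loose slats at (386,207) and (389,255), and the offcut at (443,236). The lever grip is at (175,220). In the side view the lever stands raised.

```bash
cat > h.py <<'E'
import numpy as np, cv2
from scipy.spatial.transform import Rotation as R
from cell import get_calibration
def cal(n):
    c=get_calibration(n); K=np.array([[c['fx'],0,c['cx']],[0,c['fy'],c['cy']],[0,0,1]])
    return K,np.array(c['D']),np.array(c['xyz']),R.from_euler('xyz',c['attitude']).as_matrix()
def rays(n,uv):
    K,D,t,M=cal(n); p=cv2.undistortPoints(np.asarray(uv,float).reshape(-1,1,2),K,D).reshape(-1,2)
    return np.c_[p[:,0],-p[:,1],-np.ones(len(p))]@M.T, t
def plane(n,uv,z):
    r,t=rays(n,uv); return t+r*((z-t[2])/r[:,2])[:,None]
def cloud(n,d):
    h,w=d.shape; u,v=np.meshgrid(np.arange(w),np.arange(h))
    r,t=rays(n,np.c_[u.ravel(),v.ravel()]); P=(t+r*d.reshape(-1,1)).reshape(h,w,3); P[d==0]=np.nan; return P
def proj(n,X):
    K,D,t,M=cal(n); q=(np.asarray(X,float).reshape(-1,3)-t)@M; q=q*[1,-1,-1]
    return cv2.projectPoints(q,np.zeros(3),np.zeros(3),K,D)[0].reshape(-1,2)
def wood(p):
    h=cv2.cvtColor(p,cv2.COLOR_RGB2HSV); return h
def slat(n,p,d,box,zlo,zhi,ztop,hs=None):
    x0,y0,x1,y1=box; P=cloud(n,d)
    m=np.zeros(d.shape,np.uint8); s=P[...,2]; ok=(s>zlo)&(s<zhi); m[y0:y1,x0:x1]=ok[y0:y1,x0:x1]
    k,l,st,_=cv2.connectedComponentsWithStats(m); i=1+np.argmax(st[1:,4]); m=(l==i)
    v,u=np.nonzero(m); W=plane(n,np.c_[u,v],ztop)[:,:2]
    # sub-pixel: area rectangle
    r=cv2.minAreaRect(W.astype(np.float32)); 
    c=W.mean(0); w,V=np.linalg.eigh(np.cov((W-c).T)); ax=V[:,1]
    return dict(n=len(u),ztop_med=float(np.nanmedian(s[m])),rect=r,mean=c,yaw=np.degrees(np.arctan2(ax[1],ax[0])),len=np.sqrt(12*w[1]),wid=np.sqrt(12*w[0]),mask=m)
E
python3 - <<'E'
from h import *
np.set_printoptions(precision=1,suppress=True)
p=np.load('top0rgb.npy');d=np.load('top0.npy');P=cloud('top',d)
print('bench z',np.nanmedian(P[280:330,300:450,2]), 'grid z around slats')
print(P[207,340:440:6,2])
print(P[190:250:4,311,2]); print(P[220,150:200:4]); 
for nm,b,lo,hi,zt in [('A',(350,192,425,225),10,30,18),('B',(350,235,425,275),10,30,18),('off',(430,215,460,255),10,30,18),('pile',(295,180,330,255),55,80,66)]:
    r=slat('top',p,d,b,lo,hi,zt); m=r.pop('mask'); print(nm,r)
    cv2.imwrite(f'pics/m_{nm}.png',m.astype(np.uint8)*255)
E
```

```text
bench z 0.8723959472758906 grid z around slats
[ 3.9  2.1  3.1  5.1 23.6 19.9 19.6 24.8 11.2 15.  17.  11.4  9.5  6.9
  2.2  5.6 -1.2]
[ 5.9 69.5 69.3 65.8 56.  72.1 64.8 56.9 64.1 62.8 72.7 62.3 68.2 63.7
 70.1]
[[530.9 428.   -0.6]
 [493.5 346.  286.5]
 [  nan   nan   nan]
 [492.3 320.6 299.4]
 [493.  310.1 296.4]
 [494.5 301.  286.7]
 [495.6 291.1 279.8]
 [496.3 280.5 276.6]
 [497.7 270.8 268.1]
 [498.9 260.7 260.8]
 [500.2 250.7 253. ]
 [501.4 240.5 245.3]
 [502.7 230.3 237.6]]
A {'n': 721, 'ztop_med': 18.73894147791293, 'rect': ((589.0061645507812, -351.98162841796875), (46.681640625, 183.8252716064453), 0.07636895030736923), 'mean': array([ 589.3, -350.1]), 'yaw': np.float64(90.70496770424081), 'len': np.float64(181.40844044806914), 'wid': np.float64(46.10511941013251)}
B {'n': 747, 'ztop_med': 18.83191176104833, 'rect': ((431.8148498535156, -364.0281982421875), (49.14325714111328, 180.03944396972656), 15.681047439575195), 'mean': array([ 433.2, -363. ]), 'yaw': np.float64(105.88067675786226), 'len': np.float64(179.7758531890029), 'wid': np.float64(45.79753490590266)}
off {'n': 394, 'ztop_med': 18.31301917372366, 'rect': ((493.8753662109375, -539.78125), (99.96559143066406, 51.619327545166016), 10.142151832580566), 'mean': array([ 494.5, -541.5]), 'yaw': np.float64(-170.61804083306563), 'len': np.float64(95.64061425348542), 'wid': np.float64(47.75526258783949)}
pile {'n': 797, 'ztop_med': 67.12018061402296, 'rect': ((538.0724487304688, -96.89555358886719), (180.83712768554688, 45.96303176879883), 6.482154369354248), 'mean': array([537. , -97.1]), 'yaw': np.float64(-173.4541111343173), 'len': np.float64(181.71825247566412), 'wid': np.float64(45.77449984763927)}
```

```bash
python3 - <<'E'
import cv2,numpy as np
p=cv2.cvtColor(np.load('top0rgb.npy'),cv2.COLOR_RGB2BGR)
cv2.imwrite('pics/zoomtop.png',cv2.resize(p[180:280,140:460],None,fx=2.5,fy=2.5,interpolation=cv2.INTER_CUBIC))
p=cv2.cvtColor(np.load('side0rgb.npy'),cv2.COLOR_RGB2BGR)
cv2.imwrite('pics/zoomside.png',cv2.resize(p[120:400,190:440],None,fx=2.1,fy=2.1,interpolation=cv2.INTER_CUBIC))
E
```

```text
(no output)
```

View pics/zoomtop.png

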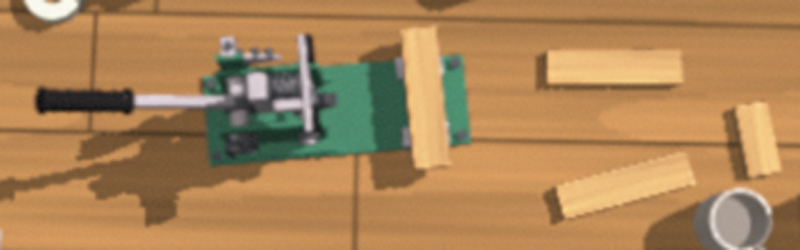

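View pics/zoomside.png

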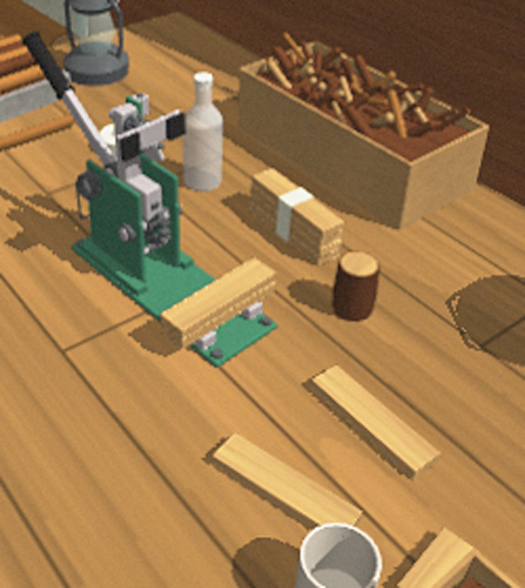

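```bash
cat >> h.py <<'E'
def boxpts(c,yaw,L,W,z0,z1):
    a=np.radians(yaw); e=np.array([np.cos(a),np.sin(a)]); f=np.array([-e[1],e[0]]); o=[]
    for z in (z0,z1):
        for s,t in ((1,1),(1,-1),(-1,-1),(-1,1)): o.append([*(np.array(c)+e*s*L/2+f*t*W/2),z])
    return np.array(o)
def overlay(n,p,boxes,crop,k,fn,pts=()):
    im=cv2.cvtColor(p,cv2.COLOR_RGB2BGR); x0,y0,x1,y1=crop
    im=cv2.resize(im[y0:y1,x0:x1],None,fx=k,fy=k,interpolation=cv2.INTER_CUBIC)
    f=lambda X:np.round(((proj(n,X)-[x0,y0]+.5)*k-.5)).astype(int)
    for b in boxes:
        q=f(b); cv2.polylines(im,[q[4:]],True,(0,0,255),1); cv2.polylines(im,[q[:4]],True,(255,0,0),1)
    for X in pts: cv2.circle(im,tuple(map(int,f(X)[0])),3,(255,0,255),1)
    cv2.imwrite(fn,im)
E
python3 - <<'E'
from h import *
p=np.load('top0rgb.npy'); s=np.load('side0rgb.npy')
B=[boxpts((589.3,-350.5),90.7,180,45,0,18),boxpts((432.8,-363.3),105.8,180,45,0,18),boxpts((537.5,-97),6.5,180,45,30,66)]
a=np.radians(6.5); ex=np.array([np.cos(a),np.sin(a),0]); ey=np.array([-ex[1],ex[0],0]); bc=np.array([537.5,-97,30])
g=bc+ey*(230+200*np.cos(.62)); g[2]=150+200*np.sin(.62); pv=bc+ey*230; pv[2]=150
print(g,pv)
overlay('top',p,B,(280,180,440,280),5,'pics/o1.png')
overlay('top',p,B,(140,180,300,260),5,'pics/o2.png',[g,pv])
overlay('side',s,B,(190,120,420,390),2.2,'pics/o3.png',[g,pv])
E
```

```text
[493.03652945 293.2508725  266.20703211] [511.46326083 131.52152681 150.        ]
```

View pics/o1.png

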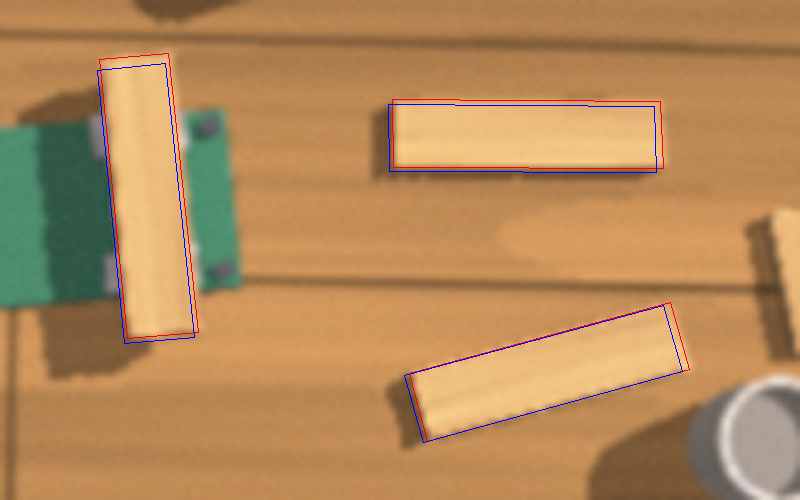

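View pics/o2.png

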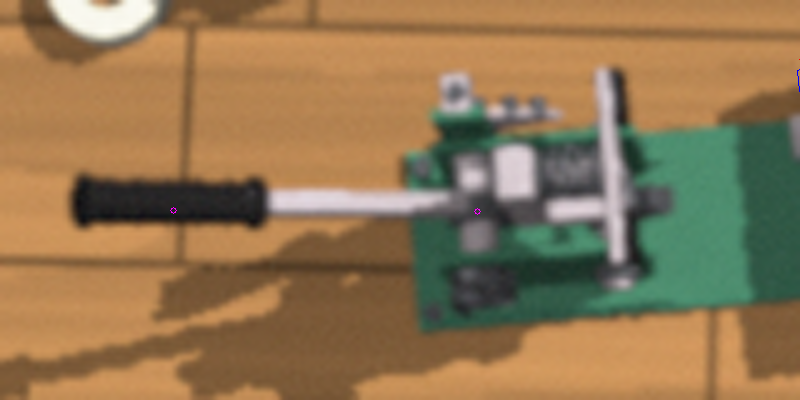

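View pics/o3.png

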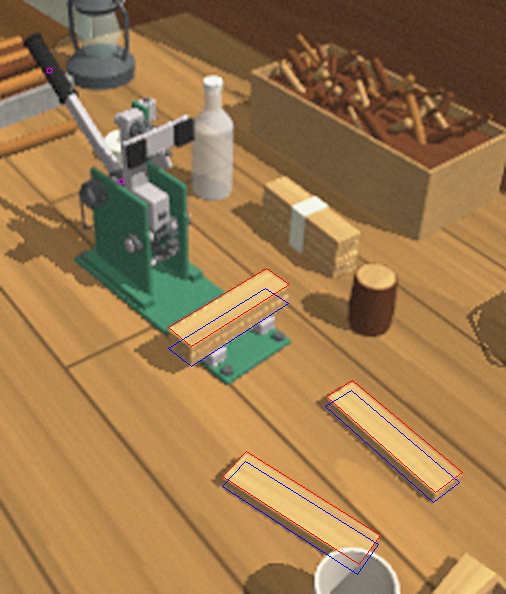

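```bash
python3 - <<'E'
from h import *
np.set_printoptions(precision=1,suppress=True)
p=np.load('top0rgb.npy'); h=cv2.cvtColor(p,cv2.COLOR_RGB2HSV)
m=((h[...,0]>60)&(h[...,0]<95)&(h[...,1]>80)).astype(np.uint8); m[:, :215]=0; m[:,335:]=0; m[:185]=0;m[260:]=0
# plate right of pile and whole edges
sub=m.copy(); cv2.imwrite('pics/green.png',cv2.resize(m[185:260,215:335]*255,None,fx=6,fy=6,interpolation=0))
d=np.load('top0.npy');P=cloud('top',d); mm=m.copy();mm[:,:275]=0
print('plate z',np.nanmedian(P[...,2][mm>0]))
for z in (6,10):
    v,u=np.nonzero(mm); W=plane('top',np.c_[u,v],z)[:,:2]
    # right edge: max u per row ; top/bottom edges: extreme v per col
    R_=[(np.max(u[v==r])+.5,r) for r in range(206,235)]
    T=[(c,np.min(v[u==c])-.5) for c in list(range(262,295))]; Bm=[(c,np.max(v[u==c])+.5) for c in list(range(276,300))]
    T=[(c,np.min(np.nonzero(m[:,c])[0])-.5) for c in range(277,295)]
    for nm,e in (('right',R_),('top',T),('bot',Bm)):
        E=plane('top',np.array(e),z)[:,:2].astype(np.float32); vx,vy,x,y=cv2.fitLine(E,cv2.DIST_HUBER,0,.01,.01).ravel()
        print(z,nm,'ang',np.degrees(np.arctan2(vy,vx)),'pt',x,y)
        for yw in (5.8,6.3):
          a=np.radians(yw);ex=np.array([np.cos(a),np.sin(a)]);ey=np.array([-ex[1],ex[0]]);dd=np.median(E-[537,-97],axis=0); print('   rel to pile in press frame',yw,np.median((E-[537,-97])@ex),np.median((E-[537,-97])@ey))
E
```

```text
plate z 11.260836505572343Traceback (most recent call last):
  File "<stdin>", line 13, in <module>
    return _wrapreduction(a, np.minimum, 'min', axis, None, out,
                          keepdims=keepdims, initial=initial, where=where)
    return ufunc.reduce(obj, axis, dtype, out, **passkwargs)
           ~~~~~~~~~~~~^^^^^^^^^^^^^^^^^^^^^^^^^^^^^^^^^^^^^
ValueError: zero-size array to reduction operation minimum which has no identity
```

View pics/green.png

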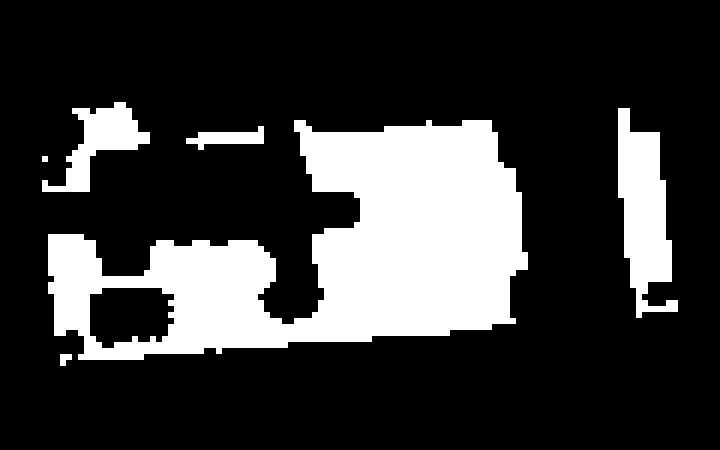

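```bash
python3 - <<'E'
from h import *
np.set_printoptions(precision=1,suppress=True)
p=np.load('top0rgb.npy'); h=cv2.cvtColor(p,cv2.COLOR_RGB2HSV)
m=((h[...,0]>60)&(h[...,0]<95)&(h[...,1]>80)).astype(np.uint8); m[:, :215]=0; m[:,335:]=0; m[:185]=0;m[260:]=0
z=8
Rt=[(np.nonzero(m[r])[0].max()+.5,r) for r in range(207,231)]
T=[(c,np.nonzero(m[:,c])[0].min()-.5) for c in range(279,297)]
Bt=[(c,np.nonzero(m[:,c])[0].max()+.5) for c in range(250,299)]
for nm,e in (('right',Rt),('top',T),('bot',Bt)):
    E=plane('top',np.array(e),z)[:,:2].astype(np.float32); vx,vy,x,y=cv2.fitLine(E,cv2.DIST_HUBER,0,.01,.01).ravel()
    print(nm,'ang',np.degrees(np.arctan2(vy,vx)))
    for yw in (5.8,6.5):
        a=np.radians(yw);ex=np.array([np.cos(a),np.sin(a)]);ey=np.array([-ex[1],ex[0]]);print('  ',yw,np.median((E-[537,-97])@ex),np.median((E-[537,-97])@ey))
E
```

```text
right ang 6.1736684
   5.8 3.8369249604329716 -57.34780508375337
   6.5 3.1333160127550155 -57.39535927430397
top ang -84.78079
   5.8 58.49343052686046 63.51820747856891
   6.5 59.20310762377881 62.81429726684138
bot ang -84.43638
   5.8 -56.65596000881251 117.43387020449676
   6.5 -55.23129884734315 118.13237165690703
```

>>> arm_command:
  rot:
    - [0, 0, 0]
    - [0, 0, -2]
    - [0, 0, -3]
    - [0, 0, -3]
    - [0, 0, -3]
  slide:
    - [0, 0, 40]
    - [5, -15, 36]
    - [10, -25, 28]
    - [12.5, -37, 10]
    - [12.5, -38, 0]
  gripper: [85, 85, 85, 85, 85]

```text
clock: 0.52
eef_pos: [316.2, 471.7, 341.9]
tool_rot: [-3.135, 0.01, 0.935]
force: [0.8, -0.5, -0.4]
width: 85.1
```

>>> arm_command:
  rot:
    - [0, 0, -3]
    - [0, 0, -3]
    - [0, 0, -3]
    - [0, 0, -3]
    - [0, 0, -3]
  slide:
    - [12.5, -38, 0]
    - [12.5, -38, 0]
    - [12.5, -38, 0]
    - [12.5, -38, 0]
    - [12.5, -38, 0]
  gripper: [85, 85, 85, 85, 85]

```text
clock: 0.93
eef_pos: [378.9, 273.7, 342.6]
tool_rot: [-3.134, 0.008, 0.664]
force: [1.6, 0.3, 0.2]
width: 84.9
```

>>> arm_command:
  rot:
    - [0, 0, -2.4]
    - [0, 0, -2.4]
    - [0, 0, -2.4]
    - [0, 0, -2.4]
    - [0, 0, -2.4]
  slide:
    - [13, -38, 0]
    - [13, -38, 0]
    - [13, -38, 0]
    - [13, -38, 0]
    - [13, -38, 0]
  gripper: [85, 85, 85, 85, 85]

```text
clock: 1.35
eef_pos: [442.7, 75.6, 342.4]
tool_rot: [-3.132, 0.008, 0.444]
force: [0.9, 0.6, -0.3]
width: 85.1
```

>>> arm_command:
  rot:
    - [0, 0, -2.4]
    - [0, 0, -2.4]
    - [0, 0, -2.4]
    - [0, 0, -2.4]
    - [0, 0, -2.4]
  slide:
    - [13, -38, 0]
    - [13, -38, 0]
    - [13, -38, 0]
    - [13, -38, -10]
    - [13, -38, -20]
  gripper: [85, 85, 85, 85, 85]

```text
clock: 1.77
eef_pos: [507.6, -118.8, 316.9]
tool_rot: [-3.134, 0.002, 0.225]
force: [1.4, 0.3, -0.3]
width: 85.1
```

>>> arm_command:
  rot:
    - [0, 0, -2.4]
    - [0, 0, -2.4]
    - [0, 0, -2.4]
    - [0, 0, -2.4]
    - [0, 0, -2]
  slide:
    - [13, -37, -15]
    - [13, -37, -15]
    - [13, -37, -15]
    - [13, -37, -15]
    - [10, -35, -20]
  gripper: [85, 85, 85, 85, 85]

```text
clock: 2.18
eef_pos: [567.9, -300.7, 236.5]
tool_rot: [-3.133, 0.001, 0.012]
force: [1.3, 0.4, 0.3]
width: 85.0
```

>>> arm_command:
  rot:
    - [0, 0, 0]
    - [0, 0, 0]
    - [0, 0, 0]
    - [-0.5, 0, 0]
    - [0, 0, 0]
  slide:
    - [11, -25, -35]
    - [10, -24, -35]
    - [0, 0, -35]
    - [0, 0, -35]
    - [0, 0, 0]
  gripper: [85, 85, 85, 85, 85]

```text
clock: 2.6
eef_pos: [582.9, -358.0, 91.8]
tool_rot: [3.136, 0.006, -0.001]
force: [-1.1, 1.1, -1.2]
width: 85.2
```

```bash
cat > snap.py <<'E'
import sys
from h import *
from cell import get_image, telemetry
def snap(t):
    o={}
    for n in ('side','top'):
        p,d=get_image(n); np.save(f'{n}{t}rgb.npy',p); np.save(f'{n}{t}.npy',d); o[n]=(p,d)
    return o
E
python3 - <<'E'
from snap import *
o=snap('1'); p=o['top'][0]; s=o['side'][0]; st=telemetry.read_state(); print(st['eef_pos'],st['tool_rot'],st['clock'])
e=st['eef_pos']; 
B=[boxpts((589.3,-350.5),90.7,180,45,0,18)]
overlay('top',p,B,(330,150,460,260),5,'pics/s1t.png',[e]); overlay('side',s,B,(280,230,440,390),4,'pics/s1s.png',[e])
E
```

```text
[ 586.17824452 -360.280594     98.49900558] [ 3.13092750e+00 -1.64514603e-03 -5.91432104e-04] 2.7
```

View pics/s1t.png

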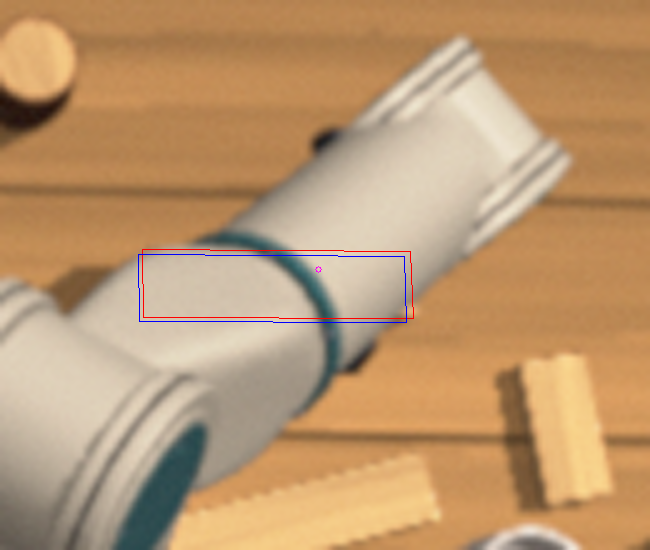

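View pics/s1s.png

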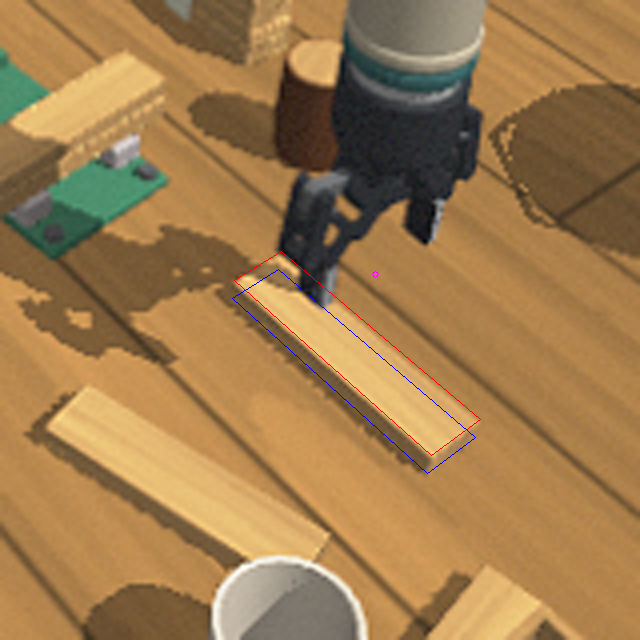

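>>> arm_command:
  rot:
    - [0.5, 0, 0.7]
    - [0, 0, 0]
    - [0, 0, 0]
    - [0, 0, 0]
    - [0, 0, 0]
  slide:
    - [3, 9.5, -25]
    - [0, 0, -25]
    - [0, 0, -20]
    - [0, 0, 0]
    - [0, 0, 0]
  gripper: [85, 85, 85, 85, 85]

```text
clock: 3.12
eef_pos: [599.4, -354.5, 43.5]
tool_rot: [3.128, -0.023, 0.016]
force: [0.1, 1.1, 0.9]
width: 84.9
```

>>> arm_command:
  rot:
    - [0, 0, 0]
    - [0, 0, 0]
  slide:
    - [0, 0, 0]
    - [0, 0, 0]
  gripper: [85, 85]

```text
clock: 3.28
eef_pos: [602.3, -355.6, 49.0]
tool_rot: [3.125, -0.029, 0.017]
force: [-0.6, -0.5, 0.4]
width: 85.2
```

>>> arm_command:
  rot:
    - [0, 0, 0]
    - [0, 0, 0]
  slide:
    - [0, 0, 0]
    - [0, 0, 0]
  gripper: [85, 85]

```text
clock: 3.45
eef_pos: [604.4, -356.8, 53.3]
tool_rot: [3.122, -0.035, 0.018]
force: [-0.2, -0.7, 0.1]
width: 85.2
```

>>> arm_command:
  rot:
    - [0.4, 0.8, 0]
    - [0.4, 0.8, 0]
    - [0.4, 0.8, 0]
    - [0.2, 0.4, 0]
    - [0.1, 0.2, 0]
  slide:
    - [-5, 2.5, -17]
    - [-5, 2.5, -17]
    - [-5, 2.5, -15]
    - [-3, 1.5, -5]
    - [-1, 0.6, -3]
  gripper: [85, 85, 85, 85, 85]

```text
clock: 3.87
eef_pos: [584.4, -347.0, -6.3]
tool_rot: [-3.134, 0.019, 0.018]
force: [0.1, -0.2, 0.3]
width: 84.8
```

>>> arm_command:
  rot:
    - [-0.3, -0.6, 0]
  slide:
    - [2.5, -1.5, 3]
  gripper: [85]

```text
clock: 3.95
eef_pos: [585.1, -347.3, -6.1]
tool_rot: [-3.136, 0.013, 0.018]
force: [0.6, 0.4, -0.2]
width: 85.1
```

>>> arm_command:
  rot:
    - [0, 0, 0]
  slide:
    - [0, 0, -2]
  gripper: [70]

```text
clock: 4.03
eef_pos: [585.4, -347.9, -7.9]
tool_rot: [-3.138, 0.012, 0.017]
force: [0.1, -1.5, 0.3]
width: 75.3
```

>>> arm_command:
  rot:
    - [0, -0.5, 0]
    - [0, 0, 0]
  slide:
    - [3, -2, 8]
    - [0, 0, 0]
  gripper: [65, 65]

```text
clock: 4.2
eef_pos: [589.8, -350.8, 1.2]
tool_rot: [-3.139, 0.001, 0.018]
force: [1.0, -0.4, 1.3]
width: 65.2
```

>>> arm_command:
  rot:
    - [0, 0.1, 0]
    - [0, 0.1, 0]
  slide:
    - [-0.5, 0.3, -1.5]
    - [-0.5, 0.3, -1.5]
  gripper: [40, 40]

```text
clock: 4.37
eef_pos: [589.7, -351.1, 0.5]
tool_rot: [-3.141, 0.001, 0.017]
force: [3.6, -1.9, 2.6]
width: 43.5
```

>>> arm_command:
  rot:
    - [0, 0.1, 0]
  slide:
    - [-0.5, 0.3, -1]
  gripper: [30]

```text
clock: 4.45
eef_pos: [589.8, -351.2, 0.5]
tool_rot: [-3.141, 0.002, 0.017]
force: [-0.8, -0.4, 3.2]
width: 43.6
```

>>> arm_command:
  rot:
    - [0, 0, 0]
    - [0, 0, 0]
    - [0, 0, -4]
    - [0, 0, -6]
    - [0, 0, -6]
  slide:
    - [0, 0, 20]
    - [0, 0, 35]
    - [0, 0, 35]
    - [-3, 10, 25]
    - [-4, 18, 15]
  gripper: [30, 30, 30, 30, 30]

```text
clock: 4.87
eef_pos: [576.5, -323.5, 129.0]
tool_rot: [-3.136, 0.012, -0.276]
force: [-0.5, 0.3, -0.7]
width: 43.4
```

>>> arm_command:
  rot:
    - [0, 0, -6]
    - [0, 0, -6]
    - [0, 0, -6]
    - [0, 0, -6]
    - [0, 0, -6]
  slide:
    - [-5, 20, 0]
    - [-5, 20, 0]
    - [-5, 20, 0]
    - [-5, 20, 0]
    - [-5, 20, 0]
  gripper: [30, 30, 30, 30, 30]

```text
clock: 5.28
eef_pos: [551.4, -223.1, 135.1]
tool_rot: [-3.136, 0.002, -0.831]
force: [0.4, 0.7, -0.7]
width: 44.0
```

>>> arm_command:
  rot:
    - [0, 0, -6]
    - [0, 0, -6]
    - [0, 0, -6]
    - [0, 0, -6]
    - [0, 0, -5]
  slide:
    - [-3, 22, 0]
    - [-3, 22, 0]
    - [-2, 22, 0]
    - [-2, 22, 0]
    - [-1, 14, -5]
  gripper: [30, 30, 30, 30, 30]

```text
clock: 5.7
eef_pos: [537.1, -113.8, 130.1]
tool_rot: [-3.137, 0.006, -1.365]
force: [-0.2, -0.3, -0.4]
width: 43.3
```

>>> arm_command:
  rot:
    - [0, 0, -3]
    - [0, 0, 0]
  slide:
    - [0, 10, -6]
    - [0, 0, -3]
  gripper: [30, 30]

```text
clock: 5.87
eef_pos: [536.1, -97.6, 119.7]
tool_rot: [-3.139, 0.01, -1.417]
force: [0.4, 0.9, -1.2]
width: 43.5
```

>>> arm_command:
  rot:
    - [0, 0, -2.8]
    - [0, 0, 0]
  slide:
    - [1, 1.5, -8]
    - [0, 0, -3]
  gripper: [30, 30]

```text
clock: 6.03
eef_pos: [536.9, -95.3, 108.1]
tool_rot: [-3.14, 0.01, -1.462]
force: [-0.2, 1.1, -0.8]
width: 43.6
```

```bash
python3 - <<'E'
from snap import *
o=snap('2'); p=o['top'][0]; s=o['side'][0]; st=telemetry.read_state(); print(st['eef_pos'],st['tool_rot'],st['clock'])
e=st['eef_pos']; yw=np.degrees(st['tool_rot'][2])+90
B=[boxpts(e[:2],yw,180,45,e[2]-.5,e[2]+17.5),boxpts((537.3,-96.),6.2,180,45,30,66)]
overlay('top',p,B,(260,150,390,260),5,'pics/s2t.png',[e]); overlay('side',s,B,(230,200,370,320),5,'pics/s2s.png',[e])
E
```

```text
[536.89405093 -96.80801999 108.75696896] [-3.13929203  0.00920332 -1.4619182 ] 6.1333
```

View pics/s2t.png

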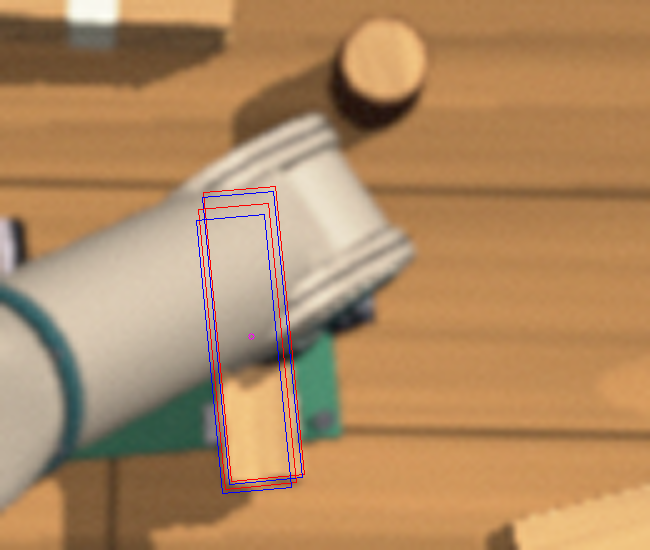

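View pics/s2s.png

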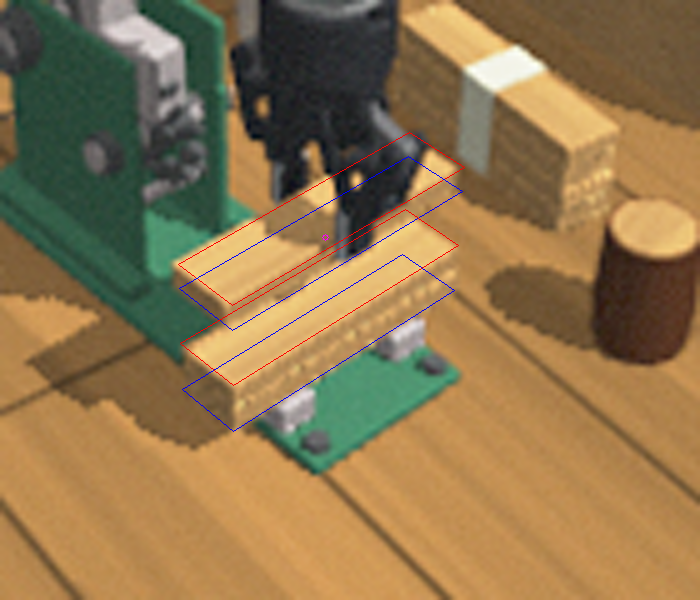

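```bash
python3 - <<'E'
from snap import *
e=np.array([536.9,-96.8,108.76]); yw=np.degrees(-1.4619)+90
B=[boxpts(e[:2],yw,180,45,e[2]-.5,e[2]+17.5),boxpts((537.3,-96.),6.2,180,45,30,66)]
s=np.load('side2rgb.npy'); p=np.load('top2rgb.npy')
overlay('side',s,B,(260,235,330,290),11,'pics/s3.png',[]); overlay('top',p,B,(295,215,330,255),14,'pics/s3t.png',[])
overlay('side',s,[],(260,235,330,290),11,'pics/s4.png',[]); 
E
```

```text
(no output)
```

View pics/s3.png

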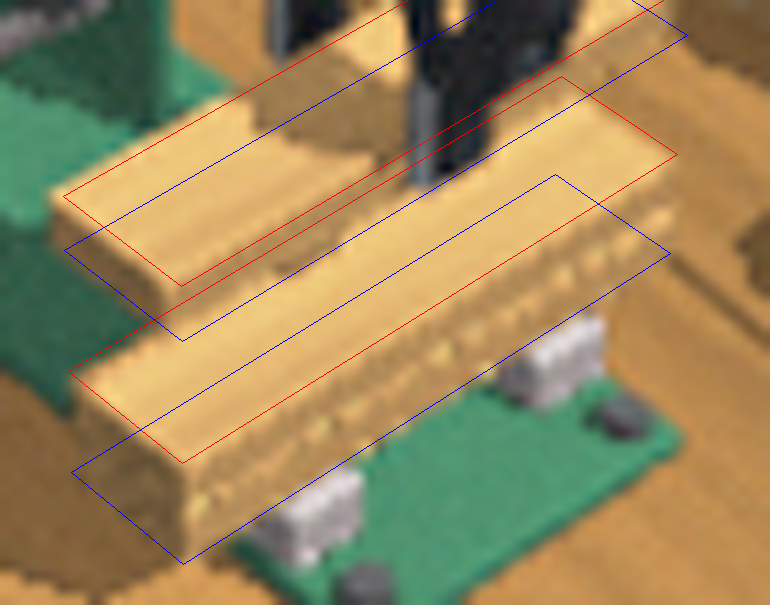

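View pics/s3t.png

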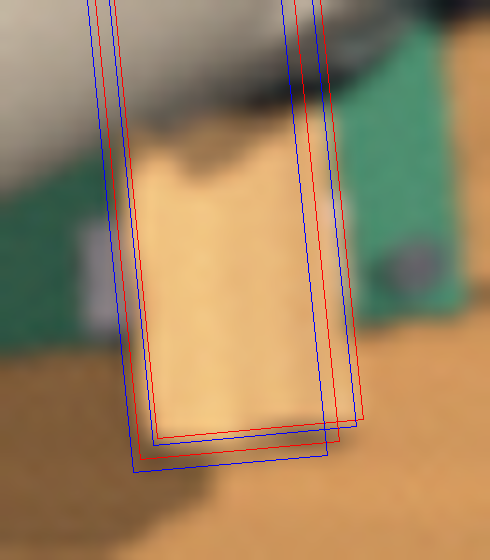

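>>> arm_command:
  rot:
    - [0, 0, 0]
    - [0, 0, 0]
    - [0, 0, 0]
  slide:
    - [2, -0.5, -12]
    - [0, 0, -12]
    - [0, 0, -8]
  gripper: [30, 30, 30]

```text
clock: 6.38
eef_pos: [540.7, -100.5, 76.8]
tool_rot: [-3.134, 0.006, -1.461]
force: [0.2, -0.1, -1.2]
width: 43.6
```

>>> arm_command:
  rot:
    - [-0.3, 0.4, 0]
    - [0, 0, 0]
  slide:
    - [-2, 3, -4]
    - [0, 0.5, -2]
  gripper: [30, 30]

```text
clock: 6.55
eef_pos: [537.3, -97.7, 68.3]
tool_rot: [3.138, 0.003, -1.462]
force: [0.3, 0.0, 0.0]
width: 43.5
```

>>> arm_command:
  rot:
    - [0, 0, 0]
  slide:
    - [1, 0, 0]
  gripper: [30]

```text
clock: 6.63
eef_pos: [537.6, -97.6, 67.5]
tool_rot: [3.136, 0.003, -1.463]
force: [-0.3, 0.4, -0.7]
width: 43.5
```

>>> arm_command:
  rot:
    - [0, -0.3, 0]
  slide:
    - [1.5, 0, -1]
  gripper: [30]

```text
clock: 6.72
eef_pos: [539.2, -97.6, 66.3]
tool_rot: [3.141, 0.002, -1.462]
force: [-7.9, 2.4, 25.9]
width: 43.8
```

>>> arm_command:
  rot:
    - [0, 0, 0]
  slide:
    - [0, 0, -1.5]
  gripper: [30]

```text
clock: 6.8
eef_pos: [539.2, -97.7, 66.3]
tool_rot: [-3.141, 0.003, -1.462]
force: [-6.2, 3.9, 29.0]
width: 43.7
```

>>> arm_command:
  rot:
    - [0, 0, 0]
    - [0, 0, 0]
    - [0, 0, 0]
  slide:
    - [0, 0, 0]
    - [0, 0, 0]
    - [0, 0, 5]
  gripper: [60, 65, 70]

```text
clock: 7.05
eef_pos: [539.8, -97.8, 72.4]
tool_rot: [-3.139, 0.003, -1.462]
force: [-0.4, 0.2, 0.1]
width: 69.9
```

>>> arm_command:
  rot:
    - [0, 0, 0]
    - [0, 0, 0]
    - [0, 0, 4]
    - [0, 0, 6]
    - [0, 0, 6]
  slide:
    - [0, 0, 20]
    - [0, 0, 30]
    - [-3, -15, 30]
    - [-8, -25, 5]
    - [-8, -25, 0]
  gripper: [75, 85, 85, 85, 85]

```text
clock: 7.47
eef_pos: [522.3, -157.9, 161.1]
tool_rot: [-3.141, 0.003, -1.161]
force: [0.1, 0.0, 0.2]
width: 85.1
```

>>> arm_command:
  rot:
    - [0, 0, 7]
    - [0, 0, 7]
    - [0, 0, 7]
    - [0, 0, 7]
    - [0, 0, 7]
  slide:
    - [-8, -18, 0]
    - [-8, -18, 0]
    - [-8, -18, 0]
    - [-8, -18, 0]
    - [-8, -18, 0]
  gripper: [85, 85, 85, 85, 85]

```text
clock: 7.88
eef_pos: [482.4, -254.5, 165.6]
tool_rot: [-3.139, -0.006, -0.539]
force: [0.2, -0.6, 0.8]
width: 84.9
```

```bash
python3 - <<'E'
from snap import *
o=snap('3'); p=o['top'][0]; s=o['side'][0]; st=telemetry.read_state(); print(st['eef_pos'],st['tool_rot'],st['clock'])
B=[boxpts((537.3,-96.),6.2,180,45,30,84),boxpts((432.8,-363.3),105.8,180,45,0,18)]
overlay('top',p,B,(270,165,420,275),5,'pics/s5t.png'); overlay('side',s,[],(250,220,340,300),8,'pics/s5s.png')
r=slat('top',p,o['top'][1],(295,180,330,255),72,100,84); r.pop('mask'); print(r)
E
```

```text
[ 480.85858651 -258.06659018  166.3554714 ] [-3.14077625 -0.00771211 -0.5493152 ] 7.9833
{'n': 659, 'ztop_med': 84.58801100020696, 'rect': ((551.896728515625, -94.16329956054688), (153.6351318359375, 45.502601623535156), 6.400926113128662), 'mean': array([554.90612247, -93.32386266]), 'yaw': np.float64(-174.8043742842916), 'len': np.float64(147.14649503369253), 'wid': np.float64(45.73973501779358)}
```

View pics/s5t.png

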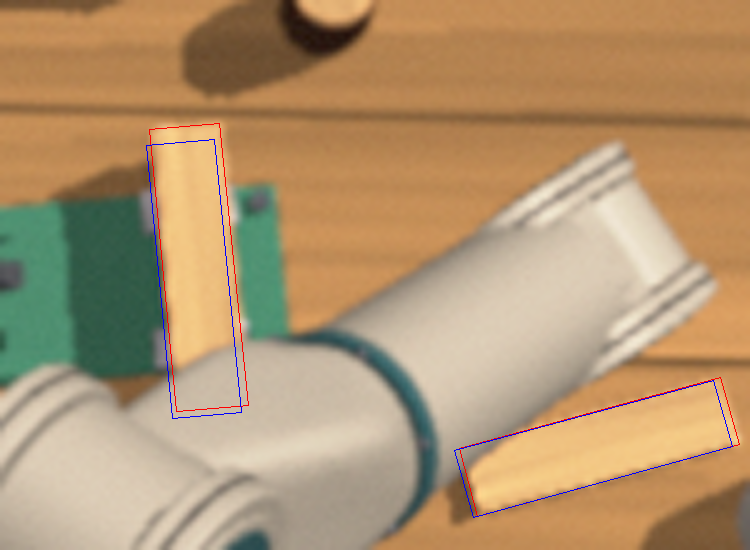

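View pics/s5s.png

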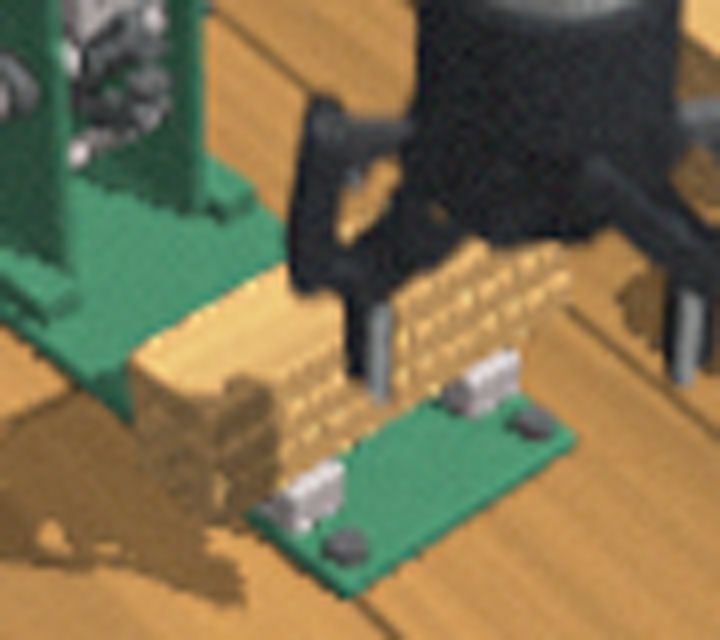

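>>> arm_command:
  rot:
    - [0, 0, 7]
    - [0, 0, 7]
    - [0, 0, 7]
    - [0, 0, 7]
    - [0, 0, 7]
  slide:
    - [-8, -17, -5]
    - [-8, -17, -10]
    - [-8, -17, -10]
    - [-8, -17, -10]
    - [-7, -15, -10]
  gripper: [85, 85, 85, 85, 85]

```text
clock: 8.4
eef_pos: [446.4, -338.1, 122.4]
tool_rot: [-3.139, -0.013, 0.077]
force: [-0.6, -0.9, -0.5]
width: 85.1
```

>>> arm_command:
  rot:
    - [0, 0, 5]
    - [0, 0, 3]
    - [0, 0, 1]
  slide:
    - [-4, -10, -10]
    - [-3, -6, -12]
    - [0, 0, -10]
  gripper: [85, 85, 85]

```text
clock: 8.65
eef_pos: [438.1, -358.4, 90.0]
tool_rot: [3.141, -0.013, 0.236]
force: [-0.3, -0.3, 0.6]
width: 84.6
```

>>> arm_command:
  rot:
    - [0, 0.4, 1.5]
    - [0, 0.3, 0.5]
    - [0, 0, 0.3]
    - [0, 0, 0]
  slide:
    - [-2.5, -3.5, -20]
    - [-2, -2, -20]
    - [0, -1, -20]
    - [0, 0, -10]
  gripper: [85, 85, 85, 85]

```text
clock: 8.98
eef_pos: [436.2, -363.0, 17.6]
tool_rot: [-3.14, -0.003, 0.271]
force: [-1.1, 0.4, 0.4]
width: 85.2
```

>>> arm_command:
  rot:
    - [0, 0, 0.3]
    - [0, 0, 0]
  slide:
    - [-3, -2, -6]
    - [0, 0, -3]
  gripper: [70, 65]

```text
clock: 9.15
eef_pos: [433.2, -362.7, 6.4]
tool_rot: [-3.137, -0.001, 0.276]
force: [-0.2, -0.2, 0.3]
width: 65.5
```

>>> arm_command:
  rot:
    - [0, 0, 0]
    - [0, 0, 0]
  slide:
    - [0, -3, -4]
    - [0, -0.5, -1]
  gripper: [60, 60]

```text
clock: 9.32
eef_pos: [433.9, -365.7, 1.3]
tool_rot: [-3.137, -0.001, 0.277]
force: [-1.1, 0.1, 0.3]
width: 60.1
```

>>> arm_command:
  rot:
    - [0, 0, 0]
    - [0, 0, 0]
    - [0, 0, 0]
  slide:
    - [0, 0.3, -0.5]
    - [0, 0, -0.3]
    - [0, 0, -0.3]
  gripper: [40, 30, 30]

```text
clock: 9.57
eef_pos: [435.1, -366.4, 2.2]
tool_rot: [-3.14, -0.003, 0.276]
force: [0.1, -0.1, -1.2]
width: 43.3
```

>>> arm_command:
  rot:
    - [0, 0, 0]
    - [0, 0, 0]
    - [0, 0, -4]
    - [0, 0, -7]
    - [0, 0, -7]
  slide:
    - [0, 0, 20]
    - [0, 0, 35]
    - [0, 0, 38]
    - [5, 12, 35]
    - [8, 20, 20]
  gripper: [30, 30, 30, 30, 30]

```text
clock: 9.98
eef_pos: [442.7, -335.9, 152.6]
tool_rot: [-3.134, -0.0, -0.053]
force: [-0.1, -0.1, -0.6]
width: 43.5
```

>>> arm_command:
  rot:
    - [0, 0, -7]
    - [0, 0, -7]
    - [0, 0, -7]
    - [0, 0, -7]
    - [0, 0, -7]
  slide:
    - [8, 20, 5]
    - [8, 20, 0]
    - [8, 20, 0]
    - [8, 20, 0]
    - [8, 20, 0]
  gripper: [30, 30, 30, 30, 30]

```text
clock: 10.4
eef_pos: [487.4, -235.6, 168.2]
tool_rot: [-3.134, -0.018, -0.674]
force: [-0.1, 0.1, -0.7]
width: 43.5
```

>>> arm_command:
  rot:
    - [0, 0, -7]
    - [0, 0, -7]
    - [0, 0, -7]
    - [0, 0, -7]
    - [0, 0, -7]
  slide:
    - [8, 20, 0]
    - [8, 20, 0]
    - [8, 20, 0]
    - [8, 20, 0]
    - [6, 15, 0]
  gripper: [30, 30, 30, 30, 30]

```text
clock: 10.82
eef_pos: [528.0, -132.6, 170.6]
tool_rot: [-3.128, -0.017, -1.296]
force: [-1.1, -0.4, -1.3]
width: 43.5
```

>>> arm_command:
  rot:
    - [0.5, 0.4, -5]
    - [0.3, 0.3, -3]
    - [0, 0, -0.8]
    - [0, 0, 0]
  slide:
    - [4, 14, -12]
    - [3, 8, -14]
    - [1, 2, -12]
    - [0, 0, -5]
  gripper: [30, 30, 30, 30]

```text
clock: 11.15
eef_pos: [540.0, -99.3, 127.7]
tool_rot: [-3.132, 0.002, -1.452]
force: [0.3, -0.1, 0.3]
width: 43.6
```

>>> arm_command:
  rot:
    - [0, 0.4, -0.5]
    - [0, 0, 0]
  slide:
    - [-1, 1.5, -4]
    - [0, 0, -1]
  gripper: [30, 30]

```text
clock: 11.32
eef_pos: [538.4, -96.9, 122.0]
tool_rot: [-3.141, 0.004, -1.46]
force: [-0.3, 0.7, -0.8]
width: 43.5
```

```bash
python3 - <<'E'
from snap import *
o=snap('4'); p=o['top'][0]; s=o['side'][0]; st=telemetry.read_state(); print(st['eef_pos'],st['tool_rot'],st['clock'])
e=st['eef_pos']; yw=np.degrees(st['tool_rot'][2])+90
B=[boxpts(e[:2],yw,180,45,e[2]-2.2,e[2]+15.8),boxpts((538.7,-97),6.2,180,45,30,84)]
overlay('side',s,B,(260,215,330,290),8,'pics/s6.png',[]); overlay('side',s,[],(260,215,330,290),8,'pics/s6n.png',[])
overlay('top',p,B,(280,180,340,255),8,'pics/s6t.png',[])
E
```

```text
[538.68910353 -98.10770102 122.75906453] [-3.13909615e+00  3.08303695e-03 -1.46077259e+00] 11.4167
```

View pics/s6.png

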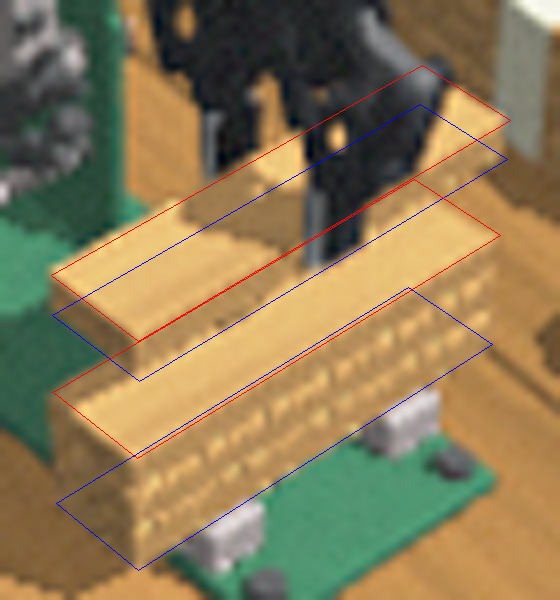

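View pics/s6n.png

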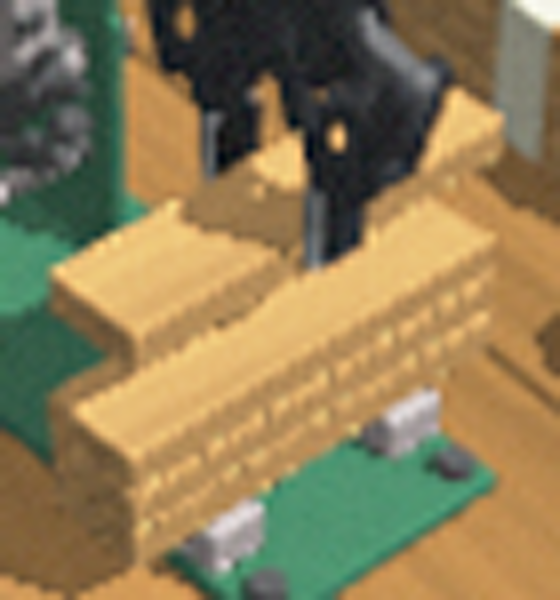

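View pics/s6t.png

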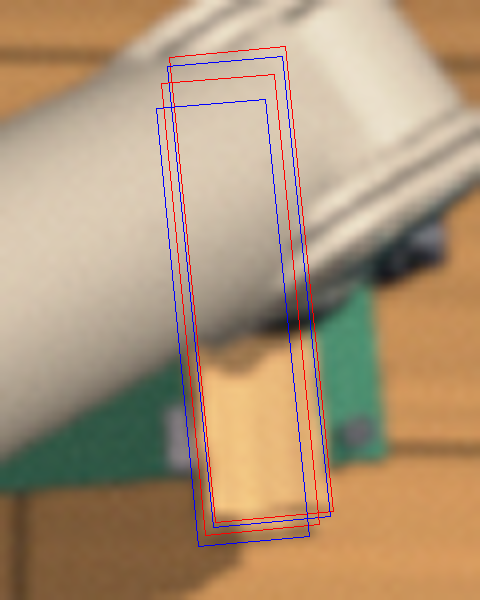

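>>> arm_command:
  rot:
    - [0, 0, 0]
    - [0, 0.2, 0]
    - [0, 0, 0]
  slide:
    - [-1, 0.5, -10]
    - [-1, 1, -8]
    - [-0.5, 0.5, -4]
  gripper: [30, 30, 30]

```text
clock: 11.67
eef_pos: [537.3, -98.1, 101.6]
tool_rot: [-3.138, 0.002, -1.463]
force: [-0.5, -0.1, -0.0]
width: 43.5
```

>>> arm_command:
  rot:
    - [0, 0.2, 0]
    - [0, 0, 0]
  slide:
    - [0, 0.3, -7]
    - [0, 0.2, -3]
  gripper: [30, 30]

```text
clock: 11.83
eef_pos: [536.7, -97.8, 90.2]
tool_rot: [3.141, 0.003, -1.464]
force: [0.7, 0.9, -0.9]
width: 43.5
```

>>> arm_command:
  rot:
    - [0, 0, 0]
    - [0, 0, 0]
  slide:
    - [1.5, 0, -1.5]
    - [0.5, 0, -1.5]
  gripper: [30, 30]

```text
clock: 12.0
eef_pos: [538.4, -97.9, 86.1]
tool_rot: [3.14, 0.003, -1.464]
force: [0.0, 1.1, -0.9]
width: 43.7
```

>>> arm_command:
  rot:
    - [0, 0, 0]
    - [0, 0, 0]
  slide:
    - [0, 0, -1]
    - [0, 0, -1]
  gripper: [30, 30]

```text
clock: 12.17
eef_pos: [538.4, -98.2, 85.7]
tool_rot: [3.14, 0.004, -1.464]
force: [-3.7, 2.3, 14.6]
width: 43.5
```

Contact at the expected height, so I'm releasing.

>>> arm_command:
  rot:
    - [0, 0, 0]
    - [0, 0, 0]
    - [0, 0, 0]
  slide:
    - [0, 0, 0]
    - [0, 0, 0]
    - [0, 0, 5]
  gripper: [60, 65, 70]

```text
clock: 12.42
eef_pos: [538.7, -98.4, 91.2]
tool_rot: [3.141, 0.004, -1.464]
force: [0.3, 0.5, 0.7]
width: 69.9
```

>>> arm_command:
  rot:
    - [0, 0, 0]
    - [0, 0, 0]
    - [0, 0, 4]
    - [0, 0, 6]
    - [0, 0, 6]
  slide:
    - [0, 0, 20]
    - [0, 0, 38]
    - [-15, -10, 38]
    - [-25, 0, 38]
    - [-30, 0, 38]
  gripper: [75, 80, 80, 80, 80]

```text
clock: 12.83
eef_pos: [473.8, -107.6, 254.7]
tool_rot: [3.129, 0.001, -1.172]
force: [0.4, 0.7, 1.4]
width: 79.9
```

>>> arm_command:
  rot:
    - [0, 0, 6]
    - [0, 0, 6]
    - [0, 0, 6]
    - [0, 0, 6]
    - [0, 0, 6]
  slide:
    - [-10, 10, 38]
    - [0, 20, 36]
    - [0, 30, 25]
    - [0, 38, 5]
    - [0, 38, 0]
  gripper: [80, 80, 80, 80, 80]

```text
clock: 13.25
eef_pos: [458.6, 18.6, 372.3]
tool_rot: [3.138, -0.01, -0.65]
force: [0.1, 0.7, -0.7]
width: 80.1
```

```bash
python3 - <<'E'
from snap import *
o=snap('5'); p=o['top'][0]; s=o['side'][0]; st=telemetry.read_state(); print(st['eef_pos'],st['tool_rot'],st['clock'])
overlay('side',s,[],(250,215,340,300),8,'pics/s7.png',[])
overlay('top',p,[],(270,160,350,260),7,'pics/s7t.png',[])
E
```

```text
[458.46636929  24.7972825  370.39922431] [ 3.13812947 -0.00522985 -0.63980888] 13.35
```

View pics/s7.png

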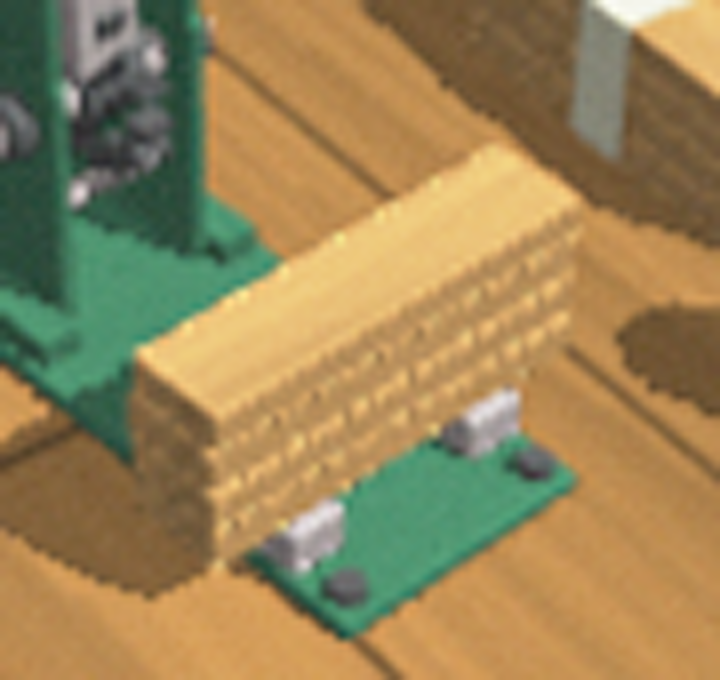

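View pics/s7t.png

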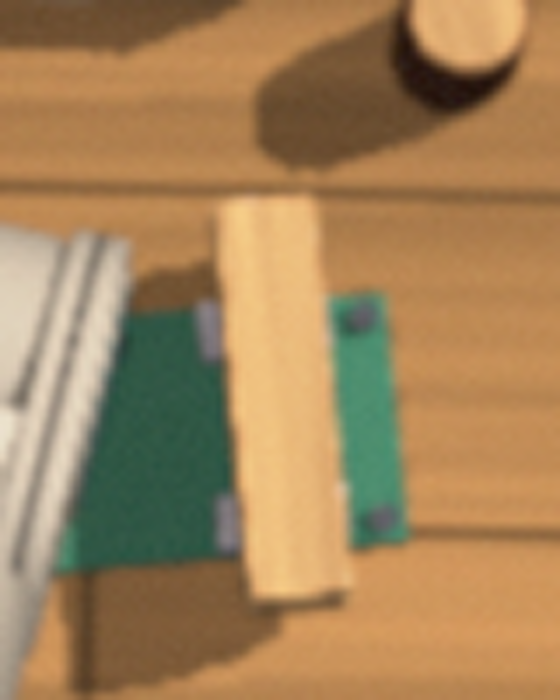

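```bash
python3 - <<'E'
from snap import *
p=np.load('top5rgb.npy');d=np.load('top5.npy')
r=slat('top',p,d,(290,170,335,260),88,120,102); r.pop('mask'); print(r)
P=cloud('side',np.load('side5.npy'))
E
```

```text
{'n': 848, 'ztop_med': 102.83154437646874, 'rect': ((539.5637817382812, -95.33755493164062), (183.0323944091797, 46.63401412963867), 6.23625373840332), 'mean': array([539.41894566, -95.68617116]), 'yaw': np.float64(-173.71934867397863), 'len': np.float64(181.65286773998392), 'wid': np.float64(46.141322630612954)}
```

>>> arm_command:
  rot:
    - [0, 0, 5]
    - [0, 0, 5]
    - [0, 0, 5]
    - [0, 0, 5]
    - [0, 0, 5]
  slide:
    - [5, 36, 0]
    - [5, 36, 0]
    - [5, 36, 0]
    - [5, 36, 0]
    - [5, 36, 0]
  gripper: [80, 80, 80, 80, 80]

```text
clock: 13.77
eef_pos: [482.4, 200.7, 373.5]
tool_rot: [3.14, -0.009, -0.204]
force: [0.6, -0.9, 0.5]
width: 79.9
```

>>> arm_command:
  rot:
    - [0, 0, 5]
    - [0, 0, 5]
    - [0, 0, 4]
    - [0, 0, 2]
  slide:
    - [5, 30, 0]
    - [5, 25, 0]
    - [4, 15, 0]
    - [2, 5, 0]
  gripper: [70, 70, 70, 70]

```text
clock: 14.1
eef_pos: [497.7, 286.5, 372.3]
tool_rot: [3.141, -0.008, 0.099]
force: [0.4, 0.1, -0.1]
width: 70.1
```

>>> arm_command:
  rot:
    - [0, 0.4, 0]
    - [0, 0, 0]
    - [0, 0, 0]
  slide:
    - [0, 4, -20]
    - [0, 2, -20]
    - [0, 0, -10]
  gripper: [70, 70, 70]

```text
clock: 14.35
eef_pos: [500.0, 294.7, 322.8]
tool_rot: [-3.14, -0.007, 0.103]
force: [-0.4, -0.3, 0.2]
width: 69.7
```

```bash
python3 - <<'E'
from snap import *
o=snap('6'); p=o['top'][0]; s=o['side'][0]; st=telemetry.read_state(); print(st['eef_pos'],st['tool_rot'],st['clock'])
e=st['eef_pos']; g=np.array([497,295.6,266.2])
overlay('side',s,[],(170,90,260,180),7,'pics/s8.png',[e,g])
overlay('top',p,[],(130,170,260,260),6,'pics/s8t.png',[e,g])
E
```

```text
[499.56922169 293.88077426 322.87164634] [-3.14066043 -0.00503058  0.10176769] 14.45
```

View pics/s8.png

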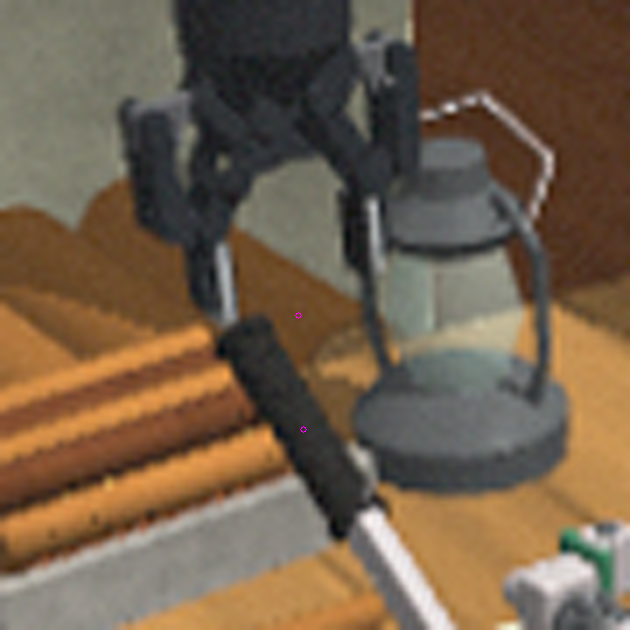

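View pics/s8t.png

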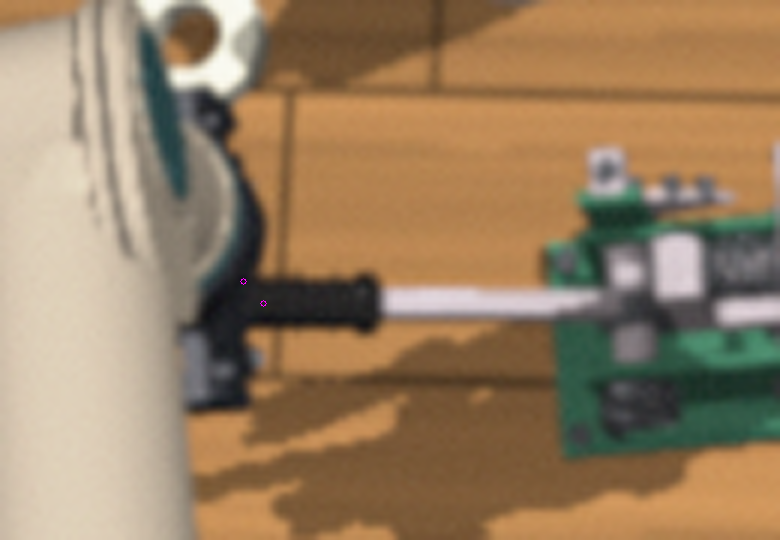

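>>> arm_command:
  rot:
    - [0, 0.2, 0]
    - [0, 0, 0]
    - [0, 0, 0]
    - [0, 0, 0]
  slide:
    - [-1.5, 1, -20]
    - [-1, 0.5, -20]
    - [0, 0, -12]
    - [0, 0, -4]
  gripper: [70, 70, 70, 70]

```text
clock: 14.78
eef_pos: [500.6, 293.3, 270.4]
tool_rot: [-3.138, -0.01, 0.097]
force: [0.5, 0.2, -0.5]
width: 69.6
```

>>> arm_command:
  rot:
    - [0, 0.4, 0]
    - [0, 0.2, 0.2]
    - [0, 0, 0]
  slide:
    - [-3, 1.5, -10]
    - [-1, 0.5, -6]
    - [0, 0, -1]
  gripper: [70, 60, 55]

```text
clock: 15.03
eef_pos: [497.6, 294.6, 254.4]
tool_rot: [-3.136, -0.001, 0.098]
force: [-0.2, -0.5, 0.3]
width: 55.1
```

>>> arm_command:
  rot:
    - [0, 0, 0]
    - [0, 0, 0]
    - [0, 0, 0]
    - [0, 0, 0]
  slide:
    - [0, 0, -5]
    - [0, 0, -1]
    - [0, 0, -0.5]
    - [0, 0, -0.5]
  gripper: [40, 20, 15, 15]

```text
clock: 15.37
eef_pos: [495.8, 295.0, 248.6]
tool_rot: [-3.134, 0.003, 0.1]
force: [1.3, -1.5, 5.1]
width: 24.5
```

>>> arm_command:
  rot:
    - [0, 0, 0]
    - [0, 0, 0]
    - [0, 0, 0]
  slide:
    - [-0.6, 5.4, -9]
    - [-0.6, 5.4, -9]
    - [-0.5, 4.5, -10]
  gripper: [15, 15, 15]

```text
clock: 15.62
eef_pos: [494.5, 309.0, 226.4]
tool_rot: [-3.132, 0.001, 0.1]
force: [-4.6, -0.4, 12.3]
width: 24.1
```

>>> arm_command:
  rot:
    - [0, 0, 0]
    - [0, 0, 0]
    - [0, 0, 0]
    - [0, 0, 0]
  slide:
    - [-0.8, 8, -18]
    - [-0.7, 7, -18]
    - [-0.5, 5, -19]
    - [-0.3, 3, -19]
  gripper: [15, 15, 15, 15]

```text
clock: 15.95
eef_pos: [492.0, 332.6, 157.9]
tool_rot: [-3.128, 0.0, 0.103]
force: [-3.3, -0.8, 8.3]
width: 24.8
```

>>> arm_command:
  rot:
    - [0, 0, 0]
    - [0, 0, 0]
    - [0, 0, 0]
  slide:
    - [-0.1, 0.5, -19]
    - [0, -1.5, -19]
    - [0.2, -3, -18]
  gripper: [15, 15, 15]

```text
clock: 16.2
eef_pos: [492.0, 333.3, 103.8]
tool_rot: [-3.121, -0.002, 0.108]
force: [-4.8, 0.4, 11.0]
width: 24.0
```

>>> arm_command:
  rot:
    - [0, 0, 0]
    - [0, 0, 0]
  slide:
    - [0.3, -4, -13]
    - [0.3, -4, -10]
  gripper: [15, 15]

```text
clock: 16.37
eef_pos: [492.5, 328.9, 81.1]
tool_rot: [-3.116, -0.003, 0.112]
force: [-4.3, 1.2, 10.8]
width: 24.5
```

>>> arm_command:
  rot:
    - [0, 0, 0]
    - [0, 0, 0]
  slide:
    - [0.1, -1.5, -5]
    - [0.1, -1, -3]
  gripper: [15, 15]

```text
clock: 16.53
eef_pos: [492.7, 327.1, 74.4]
tool_rot: [-3.114, -0.003, 0.112]
force: [-4.7, -0.9, 13.8]
width: 24.1
```

```bash
python3 - <<'E'
from snap import *
o=snap('7'); p=o['top'][0]; s=o['side'][0]; st=telemetry.read_state(); print(st['eef_pos'],st['tool_rot'],st['clock'],st['force'],st['width'])
e=st['eef_pos']; a=np.radians(6); bc=np.array([538,-95,0]); ey=np.array([-np.sin(a),np.cos(a),0]); pv=bc+ey*230; pv[2]=150
G=[pv+ey*200*np.cos(.62-q)+[0,0,200*np.sin(.62-q)] for q in (.62,.9)]
overlay('side',s,[],(180,120,340,290),4,'pics/s9.png',[e,pv]+G)
overlay('top',p,[],(130,170,340,260),3.8,'pics/s9t.png',[e,pv]+G)
E
```

```text
[492.66975318 327.25565735  74.7620882 ] [-3.11339878e+00 -2.59183650e-03  1.11826968e-01] 16.6333 [-4.86778152e+00  1.00929892e-02  1.36057732e+01] 24.208506051903516
```

View pics/s9.png

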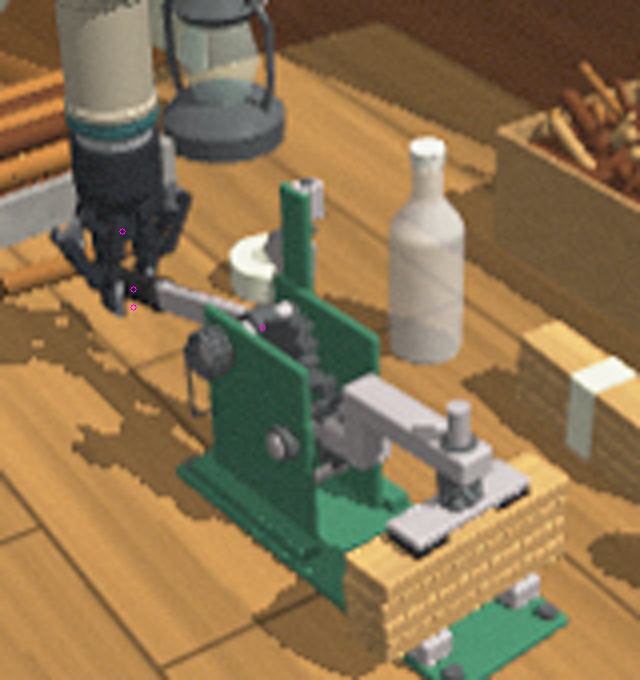

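View pics/s9t.png

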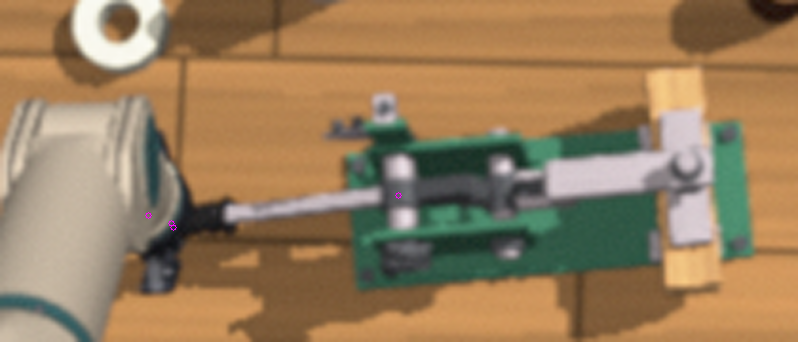

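>>> arm_command:
  rot:
    - [0, 0, 0]
    - [0, 0, 0]
  slide:
    - [0, -0.5, -2.5]
    - [0, -0.5, -2.5]
  gripper: [15, 15]

```text
clock: 16.8
eef_pos: [492.7, 327.0, 73.4]
tool_rot: [-3.11, -0.002, 0.112]
force: [-5.2, -1.5, 13.5]
width: 24.6
```

>>> arm_command:
  rot:
    - [0, 0, 0]
    - [0, 0, 0]
  slide:
    - [0, -0.5, -3.5]
    - [0, -0.5, -3.5]
  gripper: [15, 15]

```text
clock: 16.97
eef_pos: [492.8, 326.3, 70.4]
tool_rot: [-3.107, -0.002, 0.112]
force: [-5.6, -1.7, 17.2]
width: 24.8
```

>>> arm_command:
  rot:
    - [0, 0, 0]
  slide:
    - [0, 0, -4]
  gripper: [15]

```text
clock: 17.05
eef_pos: [492.8, 325.8, 68.7]
tool_rot: [-3.106, -0.002, 0.112]
force: [-5.7, -4.8, 18.1]
width: 24.1
```

```bash
python3 - <<'E'
from snap import *
o=snap('8'); st=telemetry.read_state(); print(st['eef_pos'],st['tool_rot'],st['clock'],st['force'],st['width'])
o=snap('8'); st=telemetry.read_state(); print(st['eef_pos'],st['tool_rot'],st['clock'],st['force'],st['width'])
p=o['top'][0]; s=o['side'][0]
a=np.radians(6); bc=np.array([538,-95,0]); ey=np.array([-np.sin(a),np.cos(a),0]); pv=bc+ey*230; pv[2]=150
G=[pv+ey*r*np.cos(.62-.9)+[0,0,r*np.sin(.62-.9)] for r in (80,100,120,140)]
overlay('side',s,[],(180,150,260,210),9,'pics/s10.png',[pv]+G)
overlay('side',s,[],(240,200,340,290),7,'pics/s10b.png',[])
E
```

```text
[492.85456366 325.81619719  68.53311764] [-3.10619742e+00 -1.90337240e-03  1.11664023e-01] 17.15 [-4.94925475 -3.33749663 17.94712363] 24.309903416597653
[492.82316409 325.87353082  68.65324742] [-3.10614492e+00 -1.90639734e-03  1.11708543e-01] 17.25 [-5.54591145 -2.16170567 17.90214632] 24.61100174297043
```

View pics/s10.png

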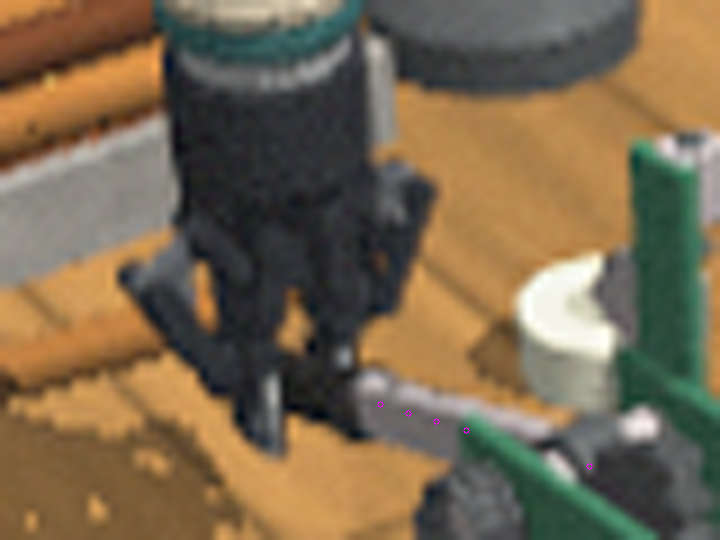

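View pics/s10b.png

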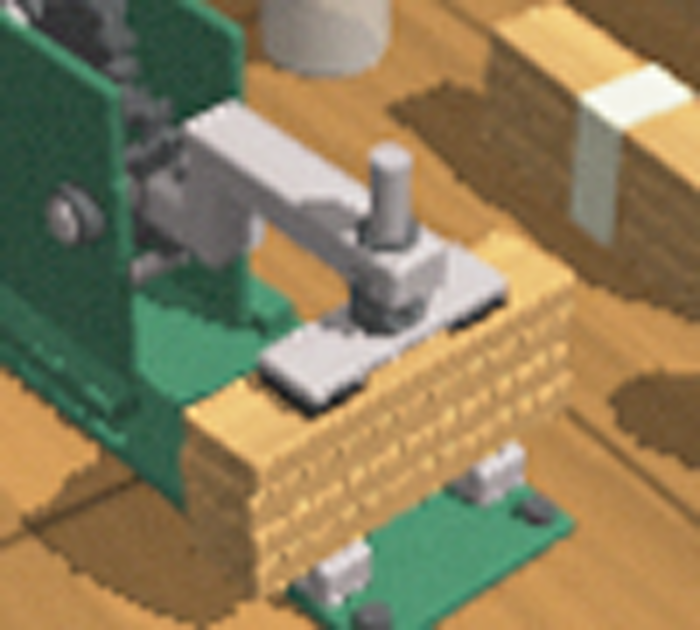

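>>> arm_command:
  rot:
    - [0, 0, 0]
  slide:
    - [0, 0, -5]
  gripper: [15]

```text
clock: 17.33
eef_pos: [492.9, 325.2, 66.3]
tool_rot: [-3.105, -0.002, 0.112]
force: [-5.8, -4.5, 20.8]
width: 25.0
```

```bash
python3 - <<'E'
from snap import *
import cv2
o=snap('9'); st=telemetry.read_state(); print(st['eef_pos'],st['tool_rot'],st['clock'],st['force'],st['width'])
for a,b in (('7','8'),('8','9')):
    A=np.load(f'side{a}rgb.npy').astype(np.float32);B=np.load(f'side{b}rgb.npy').astype(np.float32)
    # shift of arm/pad head region vs bundle region
    for nm,(x0,y0,x1,y1) in dict(arm=(266,212,300,236),pin=(288,216,304,246),bundle=(272,250,320,280),shaft=(222,190,242,202)).items():
        g=lambda I:cv2.cvtColor(I.astype(np.uint8),cv2.COLOR_RGB2GRAY)[y0:y1,x0:x1].astype(np.float32)
        print(a,b,nm,cv2.phaseCorrelate(g(A),g(B),cv2.createHanningWindow((x1-x0,y1-y0),cv2.CV_32F)))
E
```

```text
[492.89099818 325.12267762  65.95845958] [-3.10541736e+00 -1.57014732e-03  1.11332065e-01] 17.4333 [-6.63661456 -3.59873603 20.02730325] 24.610760729352883
7 8 arm ((0.8912802850881221, 0.7490062442943106), 0.8010190703250744)
7 8 pin ((0.5483902109616636, 2.165526232159886), 0.6067905450860659)
7 8 bundle ((-0.3316983281192698, 0.4460699457966868), 0.9655203355683221)
7 8 shaft ((0.08112651697032902, 0.2528953736087711), 1.0903590753674508)
8 9 arm ((0.18561127607328487, 0.06053539969605737), 0.9399080729043042)
8 9 pin ((0.22784021224623263, 0.6205162729729494), 0.9227717290321986)
8 9 bundle ((0.0629794876549532, -0.08536088931469976), 0.9310811443461312)
8 9 shaft ((0.04136234911433334, -0.042419791639464854), 1.0384989907344182)
```

>>> arm_command:
  rot:
    - [0, 0, 0]
  slide:
    - [0, 0, -6]
  gripper: [15]

```text
clock: 17.52
eef_pos: [493.1, 324.5, 63.3]
tool_rot: [-3.104, -0.002, 0.111]
force: [-12.5, -6.0, 42.2]
width: 24.7
```

```bash
python3 - <<'E'
from snap import *
o=snap('10'); st=telemetry.read_state(); print(st['eef_pos'],st['tool_rot'],st['clock'],st['force'],st['width'])
A=np.load('side9rgb.npy').astype(np.float32);B=np.load('side10rgb.npy').astype(np.float32)
for nm,(x0,y0,x1,y1) in dict(arm=(266,212,300,236),pin=(288,216,304,246),bundle=(272,250,320,280),shaft=(222,190,242,202)).items():
    g=lambda I:cv2.cvtColor(I.astype(np.uint8),cv2.COLOR_RGB2GRAY)[y0:y1,x0:x1].astype(np.float32)
    print(nm,cv2.phaseCorrelate(g(A),g(B),cv2.createHanningWindow((x1-x0,y1-y0),cv2.CV_32F)))
a=np.radians(6); bc=np.array([538,-95,0]); ey=np.array([-np.sin(a),np.cos(a),0]); pv=bc+ey*230; pv[2]=150
s=o['side'][0]
for q in (.84,.92):
    G=[pv+ey*r*np.cos(.62-q)+[0,0,r*np.sin(.62-q)] for r in (80,100,120,140)]
    overlay('side',s,[],(205,170,260,210),9,f'pics/q{int(q*100)}.png',[pv]+G)
a_=cv2.imread('pics/q84.png');b_=cv2.imread('pics/q92.png');cv2.imwrite('pics/q.png',cv2.resize(np.vstack([a_,b_]),None,fx=.8,fy=.8))
E
```

```text
[492.92171642 324.5389303   63.20422565] [-3.10362473e+00 -9.81421135e-04  1.10639134e-01] 17.6167 [-6.80377275 -3.56121489 26.20980328] 24.871626141274692
arm ((0.28329912069404983, 0.35264903464576314), 0.9416687356101142)
pin ((0.27861639851159925, 0.7343694773575837), 0.7981384630004565)
bundle ((0.27742088899626083, -0.06599090496293414), 0.9842544674873352)
shaft ((0.3032043073277517, 0.32758223295008193), 1.2122436225414277)
```

View pics/q.png

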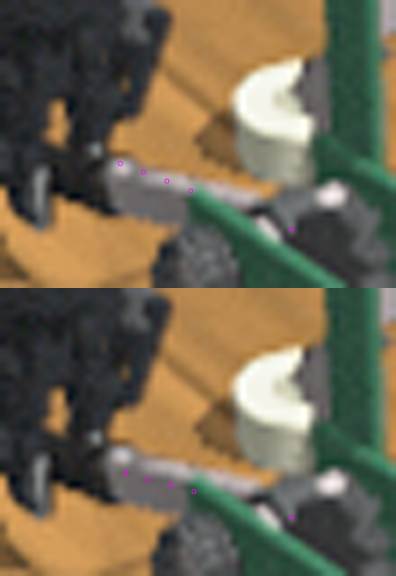

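```bash
python3 - <<'E'
from cell import ctrl, telemetry
st=telemetry.read_state(); print(st['force'],st['eef_pos'],st['clock'])
print(ctrl.finish_job())
E
```

```text
[-6.80377275 -3.56121489 26.20980328] [492.92171642 324.5389303   63.20422565] 17.6167
the job is handed in; nothing more can be done
None
```

I laid both loose slats on the two in the press. I then pinched the lever grip, pushed it down to about its hard stop, past the third click, and handed the job in at 17.6 s while still holding it.

**Bundle:** The side view showed four slats with edges and ends flush. The top slat measured 102.8 mm high, where 102 mm is expected. Its centre was about 1.5 mm from my estimate of the bed centre, at a yaw of 6.2°. My press yaw estimates ranged from about 5.2° to 6.5°. Under clamping the bundle shifted by less than half a pixel in the pictures.

**Lever:** I have no direct reading of the lever angle. In the side view the shaft matched 0.92 rad and clearly did not match 0.84 rad. The upward force rose steeply over the last push, which suggests the hard stop. The steady push at hand-in was about 26 N. The pad was seen down on the bundle.

**Not settled:**
- **Wrist force:** the last push briefly read 42 N at the wrist. That is under the 120 N wrist limit. I took the contact to be at the fingers, so the separate 40 N limit on the arm and gripper body should not apply, but I can't confirm that.
- **TCP height:** it implied a lever angle beyond the hard stop, so the grip had probably slipped a few millimetres in the pinch.
- **Other objects:** I never sent the arm at any of them and felt no contact, but I did not measure their positions at the end.

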